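# Open the radiator valve hatch past its spring catch

## Robot

A 6-joint arm with a two-finger parallel gripper is mounted at the origin on the work surface. World frame = base frame: x ahead of the robot, y to its left, z up, the work surface at z = 0. Lengths are in m, angles in rad, forces in N, time in s.
With the tool pointing down it reaches from about 0.35 to 0.85 m from the base axis. Payload 8.1 kg.
Tool frame: the origin (TCP) lies on the centre line of the jaws, within the pads' length; the fingertips stand 14 mm ahead of it and the grasp point (between the pads) lies 5 mm behind it; z points along the fingers, y is the line along which they close (so a half turn about z gives the same grasp; the last joint's range is limited). The gripper opens to 93 mm and grips with 3 to 60 N. Pads are 15 mm wide; open, the fingers measure 128 mm over their backs; the gripper's body (75 mm by 188 mm) begins 65 mm behind the grasp point.
Start: joints at [1.222, 0.13, 1.488, -0, 1.523, -0.085], TCP at [0.156, 0.579, 0.233] pointing down, gripper open.
Joint ranges: [-2.96, 2.96], [-0.89, 2.26], [0.02, 2.5], [-1.34, 4.48], [0, 2.73], [-2.66, 2.66]. Speed limits (rad/s): [2.39, 2.39, 2.79, 3.14, 3.14, 3.14].

## Interface

Orientations are given as a rotation vector (axis times angle).
In Python, from station import r gives the robot as it stands. Calls block until the motion is done:
- r.reach(position, orientation): joint-space move of the TCP to a pose.
- r.line_to(position, rot=None, v=0.15): straight line of the TCP; rot=None keeps the orientation; v is the mean speed in m/s.
- r.set_joints(angles): joint-space move.
- r.move_gripper(opening, strength=None): finger opening in m; strength is the grip in N (None keeps the last); returns when the fingers have stopped.
- r.hold(seconds).
- r.ik(position, orientation): joint angles nearest the present ones, or None.
- r.capture(name): name is "scene" or "side" or "wrist"; returns the picture (400x640x3 uint8, blue, green, red); there is no depth.
- r.camera_model(name): a dict with "K" (3x3 intrinsics, pixels), "xyz" and "rotation" of the camera in the world. Camera axes: x right, y up, looking along -z (the intrinsics and any distortion apply to the point x, -y, -z); pixel columns grow to the right and rows downward; lengths in m; the calibration is good to about 2 mm. A picture is of the moment at which its call begins: read the wrist's pose just before it. camera_model takes no time and is no camera call; for the wrist camera it gives the pose at the moment of the call.
A pose or a line that the arm cannot do raises r.PlanningError and nothing moves.
- r.hand_in(): hands the job in; it is judged then, once.
Trained networks look in the newest picture that a camera, given by its name, has taken for a name from the list of things; names that differ only in an ending like _2 or _b are one class to them, and where a whole thing is asked for, a point or a joint stands for the part that bears it (a point fixed in the world has none). Each returns a list of dicts, best first, with "p" (0 to 1); they miss things now and then, are a little off and sometimes report something else, mostly with a low value. They report only what shows in the picture. A call takes as long as a camera call.
- r.find_in(name, camera): "at" ([x, y, z] in m, in world coordinates, good to about 4 mm: the middle of the surface that is visible of it).
Readings, each from a call of its own:
- r.current_time(): time.
- r.current_q(): joint angles.
- r.current_dq(): joint speeds.
- r.current_tau(): joint torques, N m.
- r.current_ee_pos(): TCP position.
- r.current_ee_rot(): TCP orientation.
- r.current_contact_force(): force on the tool from outside, world axes, zero at the start.
- r.current_moment(): the same for the moment, N m.
- r.current_opening(): finger opening in m.
- r.current_finger_force(): force on a finger pad.
Only numpy, scipy, OpenCV 4.12 (cv2) and the standard library are available. Lean on these libraries where they do the work, as an engineer would, in place of code of your own. Each camera call takes 0.05 s, during which the arm holds its last target. There are 200 camera calls.

## Task

Open the walnut hatch that covers the radiator valve: with a fingertip in the finger hole, press the brass catch button down and keep it down while you push the hatch along its rails past it, all the way to the open end, until the button springs up again in the other hole and locks the hatch open; then take the hand away. Only press and push: do not pinch or pick up anything, and leave the decanter, the two cups and the vial standing undisturbed.

Things in the scene. Friction and masses are not known exactly. Their poses are not given: they have to be found in the camera images.
- shelf: oak plank, 240 (its x) by 1100 mm (its y), fixed over a radiator on a low wall that does not rise above it. Origin on its top face at the centre, z up; +y is the way the hatch opens. It is solid and flat under the button and along the finger hole's travel. The hatch runs between two fixed aluminium rails along y, 15.5 mm tall, 133 mm apart outside, 100 mm between their lips
- hatch (a joint): slide of the walnut hatch (112 mm in x, 191 in y, 8 thick, captive in the rails, underside 4 mm and top 12 mm above the plank, 1 N friction). 0 = shut, 0.115 m = fully open at its end stop, along the shelf's +y. Shut, the button stands in its finger hole and stops it after 3 mm; from 0.112 m on, the button springs up in its rear hole and locks it open
- catch (a joint): brass spring push button, 26 mm diameter, flat top. 0 = up, top 15 mm above the plank, 3 mm above the hatch; grows as pressed, at most 0.0155 m. 4 N to start, 8.5 N at full depth. The hatch passes only when it is down 11 mm or more (top below the hatch's underside); a tip touching the plank has it down 15 mm. Once the hatch's edge is over it, the hatch keeps it down
- catch_top (a point): centre of the button's top face, moves with the button; sideways it stays 55 mm to the shelf's -y side of the shelf's origin, at its x = 0
- finger_hole (a point): centre of the hatch's finger hole (44 mm in x by 41 mm in y, right through the hatch) at the level of the hatch's top, 12 mm above the plank; moves with the hatch, axes as the shelf. Shut, it lies 4.5 mm to the +y side of the button's axis. A fingertip that pushes its +y wall opens the hatch
- rear_hole (a point): centre of the hatch's other hole, same size, at the level of the hatch's top, 124 mm to the -y side of the finger hole; with the hatch shut it lies over the valve opening in the plank, with the hatch open the button springs up in it
- decanter: cut-glass decanter with stopper, 96 mm diameter, 252 mm tall, stands on the plank; origin under its centre. Leave alone
- cup_a: copper-coloured cup, 72 mm diameter, 85 mm tall, stands on the plank; origin under its centre. Leave alone
- cup_b: copper-coloured cup, the same size as the other, stands on the plank; origin under its centre. Leave alone
- vial: clear glass sample vial with cork, 25 mm diameter, 74 mm tall, stands on the plank; origin under its centre. Leave alone

How it is judged:
By the outcome, as a careful person would: the job done as asked, in the order asked, and still so for the second after the job is handed in, with the robot touching nothing.
It also fails if it takes over 38 s, if anything falls off the work surface, if the arm or the gripper's body presses on something with over 40 N, if the wrist force passes 120 N, or if a joint passes its speed limit or range.

## Working session

There is one attempt and no reset: what is moved stays moved. The work goes in short steps, each a Python script; the robot and the scene stay as the last script left them, time stands still between calls to the robot, and variables do not carry over. Pictures are saved under pics/ and viewed, at most 10 in all, crops included, and the job is handed in when it is done.

```bash
mkdir -p pics; python3 - <<'E'
from station import r
import cv2,numpy as np
for c in ["scene","side"]:
    cv2.imwrite(f"pics/{c}0.png",r.capture(c)); m=r.camera_model(c)
    print(c,m["xyz"],np.round(m["K"],1).tolist())
    for n in ["hatch","catch","catch_top","finger_hole","rear_hole","decanter","cup_a","vial","shelf"]:
        try: print(n,[(np.round(d["at"],3).tolist(),round(d["p"],2)) for d in r.find_in(n,c)[:3]])
        except Exception as e: print(n,e)
print(r.current_time())
E
```

```text
scene [ 1.38444319 -0.60057065  0.88333165] [[472.9, 0.0, 321.9], [0.0, 472.9, 197.7], [0.0, 0.0, 1.0]]
hatch [([0.591, -0.112, 0.073], 0.75)]
catch [([0.595, -0.054, 0.072], 0.37)]
catch_top [([0.6, -0.058, 0.076], 0.51)]
finger_hole [([0.593, -0.112, 0.072], 0.61)]
rear_hole [([0.593, -0.11, 0.072], 0.68)]
decanter [([0.63, 0.396, 0.164], 0.9)]
cup_a [([0.562, -0.419, 0.116], 0.89), ([0.626, 0.261, 0.122], 0.78), ([0.629, 0.395, 0.165], 0.35)]
vial [([0.57, -0.266, 0.104], 0.57)]
shelf [([0.656, -0.111, 0.031], 0.7)]
side [0.4560156 0.9509563 1.1189805] [[488.9, 0.0, 311.6], [0.0, 488.9, 205.3], [0.0, 0.0, 1.0]]
hatch [([0.6, -0.101, 0.071], 0.64)]
catch [([0.596, -0.045, 0.074], 0.46)]
catch_top []
finger_hole [([0.598, -0.096, 0.073], 0.71)]
rear_hole []
decanter [([0.608, 0.438, 0.188], 0.87)]
cup_a [([0.546, -0.391, 0.118], 0.92), ([0.613, 0.252, 0.114], 0.73)]
vial [([0.556, -0.252, 0.103], 0.51)]
shelf [([0.542, 0.161, 0.058], 0.94), ([0.598, -0.046, 0.074], 0.43)]
1.0
```

View pics/scene0.png

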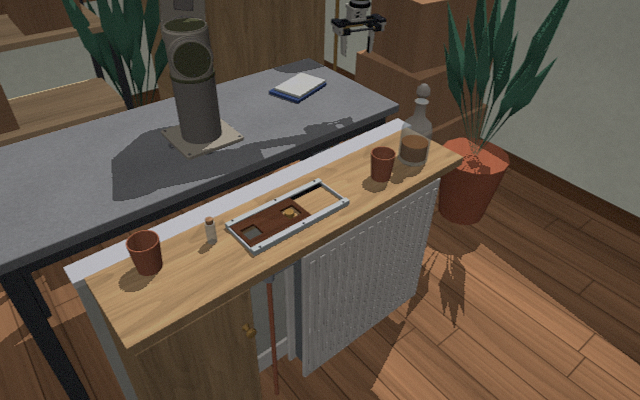

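View pics/side0.png

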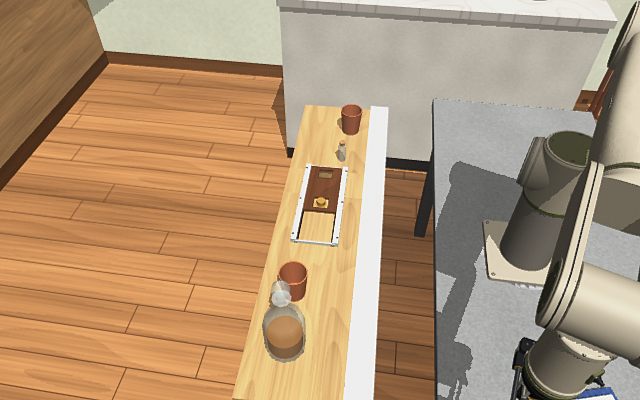

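```bash
cat > h.py <<'E'
from station import r
import cv2,numpy as np
from scipy.spatial.transform import Rotation as R
def rot(yaw,s=1):  # tool z down, tool y along shelf y (yaw), sign s
    y=s*np.array([-np.sin(yaw),np.cos(yaw),0]); z=np.array([0,0,-1.]); x=np.cross(y,z)
    return R.from_matrix(np.c_[x,y,z]).as_rotvec()
def ray(c,m,uv):
    K=np.array(m["K"]);Rm=np.array(m["rotation"])
    if Rm.shape!=(3,3): Rm=R.from_rotvec(Rm).as_matrix()
    d=np.linalg.solve(K,[uv[0],uv[1],1.]); return np.array(m["xyz"]),Rm@(d*[1,-1,-1])
def onz(m,uv,z):
    o,d=ray(0,m,uv); return o+d*(z-o[2])/d[2]
E
python3 - <<'E'
from h import *
for c,ps in {"scene":[(290,212),(253,232)],"side":[(321,202),(326,175)]}.items():
    m=r.camera_model(c)
    for p in ps: print(c,onz(m,p,0.072))
print(r.current_ee_rot())
p=r.current_ee_pos()
for s in (1,-1):
    print(s,r.ik([0.55,-0.05,0.33],rot(0,s)))
r.line_to([p[0],p[1],0.43],v=0.3)
r.move_gripper(0.0,10)
best=min((1,-1),key=lambda s:abs((lambda q:9 if q is None else q[5])(r.ik([0.55,-0.05,0.33],rot(0,s)))))
r.reach([0.55,-0.05,0.33],rot(0,best))
m=r.camera_model("wrist");im=r.capture("wrist");cv2.imwrite("pics/w0.png",im)
print(best,m,r.current_time(),r.current_opening(),r.current_q())
for n in ["catch_top","finger_hole","rear_hole","hatch"]: print(n,[(np.round(d["at"],4).tolist(),round(d["p"],2)) for d in r.find_in(n,"wrist")[:2]])
E
```

```text
scene [ 0.59575424 -0.0466124   0.072     ]
scene [ 0.60209338 -0.16640382  0.072     ]
side [ 0.59489658 -0.04596344  0.072     ]
side [ 0.59677843 -0.16455163  0.072     ]
[-4.13179092e-01 -3.11429846e+00 -5.63351010e-05]
1 [-0.18350181 -0.01867456  1.46726245  0.          1.69300477 -1.75429814]
-1 [-1.83501811e-01 -1.86745603e-02  1.46726245e+00 -4.44089210e-16
  1.69300477e+00  1.38729452e+00]
-1 {'K': array([[283.53833197,   0.        , 312.93704525],
       [  0.        , 283.53833197, 202.6007238 ],
       [  0.        ,   0.        ,   1.        ]]), 'xyz': array([ 0.63360746, -0.04966456,  0.48134552]), 'rotation': array([-0.23912115,  0.24094976, -1.5565484 ])} 5.9583 0.0006532220977875641 [-1.82176935e-01 -1.87215188e-02  1.46700137e+00  1.57157569e-04
  1.69303316e+00  1.38707278e+00]
catch_top [([0.5952, -0.0477, 0.0779], 0.49)]
finger_hole [([0.6051, -0.1034, 0.0682], 0.76)]
rear_hole [([0.6012, -0.1029, 0.0707], 0.56), ([0.5607, -0.2469, 0.1177], 0.22)]
hatch [([0.6046, -0.1034, 0.0711], 0.73)]
```

View pics/w0.png

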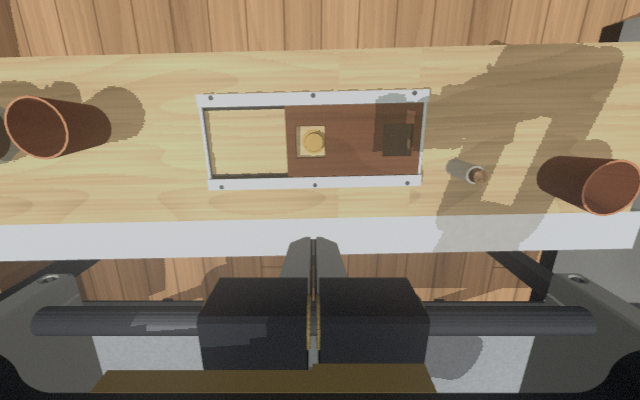

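The wrist picture shows the hatch shut between the rails, with the button at about (314,141) in the finger hole, the rear hole at about (397,139), the vial at (465,170) and the cups at either end. In the scene and side pictures the button is at (290,212) and (321,202). Next I triangulate it and get the yaw from the rails.

```bash
python3 - <<'E'
from h import *
im=cv2.imread("pics/w0.png")
c=cv2.resize(im[80:200,190:440],None,fx=3,fy=3,interpolation=cv2.INTER_CUBIC); cv2.imwrite("pics/w0c.png",c)
m=r.camera_model("wrist")
A=np.zeros((3,3));b=np.zeros(3);L=[]
for mm,p in ((r.camera_model("scene"),(290,212)),(r.camera_model("side"),(321,202)),(m,(314,141))):
    o,d=ray(0,mm,p);d/=np.linalg.norm(d);P=np.eye(3)-np.outer(d,d);A+=P;b+=P@o;L.append((o,P))
x=np.linalg.solve(A,b);print("button",x,[np.linalg.norm(P@(x-o)) for o,P in L])
for a,bb in (((200,95),(430,88)),((208,190),(422,183))):
    u=onz(m,a,.075);v=onz(m,bb,.075);print(u,v,"yaw",np.arctan2(-(u-v)[0],(u-v)[1]))
E
```

```text
button [ 0.59554881 -0.04845051  0.07120979] [np.float64(0.0020040296775637604), np.float64(0.0013279741338716043), np.float64(0.0026469927777048245)]
[0.65659578 0.10198196 0.075     ] [ 0.66528798 -0.20548625  0.075     ] yaw 0.028262712179774694
[0.52472878 0.10596049 0.075     ] [ 0.53544787 -0.2098735   0.075     ] yaw 0.03392600105956974
```

View pics/w0c.png

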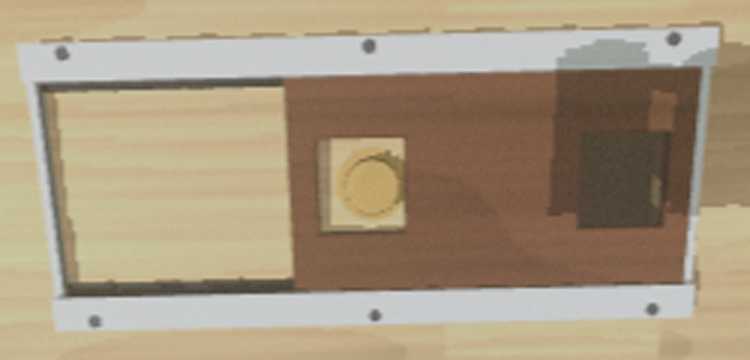

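```bash
python3 - <<'E'
from h import *
m=r.camera_model("wrist")
px=lambda u,v:(190+u/3-.33,80+v/3-.33)
f=onz(m,px(361.5,185.5),.071);k=onz(m,px(623,180),.071);b=onz(m,px(370,187),.074)
print("fh",f,"rear",k,"dist",np.linalg.norm(f-k),"btn",b)
yw=[]
for a,c in ((px(62,53),px(674,38)),(px(95,321),px(652,309))):
    u=onz(m,a,.0735);v=onz(m,c,.0735);yw.append(np.arctan2(-(u-v)[0],(u-v)[1]))
u=f-k;yw.append(np.arctan2(-u[0],u[1]));print(yw)
yaw=0.028
T=[*((f[:2]+[.5952,-.0435])/2),.125]; print(T)
r.reach([*T[:2],.16],rot(yaw,-1)); r.line_to(T,v=.1)
m=r.camera_model("wrist");im=r.capture("wrist");cv2.imwrite("pics/w1.png",im)
print(r.current_time(),r.current_ee_pos(),r.current_contact_force(),m)
for n in ["catch_top","finger_hole"]: print(n,[(np.round(d["at"],4).tolist(),round(d["p"],2)) for d in r.find_in(n,"wrist")[:2]])
E
```

```text
fh [ 0.59494408 -0.04565563  0.071     ] rear [ 0.59750188 -0.16920813  0.071     ] dist 0.1235789703791731 btn [ 0.59453406 -0.04968323  0.074     ]
[np.float64(0.022822516156343602), np.float64(0.02237688725580715), np.float64(0.020699156225840218)]
[np.float64(0.5950720400108354), np.float64(-0.04457781417495128), 0.125]
7.4417 [ 0.59559153 -0.04471072  0.12599675] [0.49229064 0.47846449 0.83204649] {'K': array([[283.53833197,   0.        , 312.93704525],
       [  0.        , 283.53833197, 202.6007238 ],
       [  0.        ,   0.        ,   1.        ]]), 'xyz': array([ 0.67860715, -0.04284075,  0.27669016]), 'rotation': array([-0.24148468,  0.23670919, -1.53052328])}
catch_top [([0.5947, -0.0477, 0.0727], 0.58)]
finger_hole [([0.6158, -0.1145, 0.0703], 0.93)]
```

View pics/w1.png

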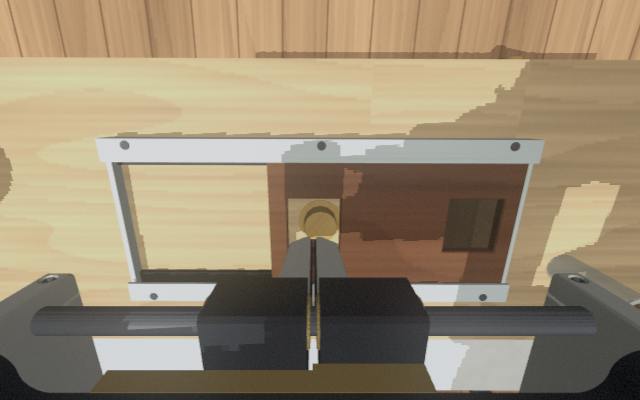

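The close view shows the far edge of the finger hole at row 198 between columns 288 and 341, the button top at about (319,218), and the fingertip just in front of it at (313,240), slightly narrower than the hole.

```bash
python3 - <<'E'
from h import *
m=r.camera_model("wrist")
for n,p,z in (("L",(288,198),.071),("Rr",(341,198),.071),("btn",(319,218),.074),("tip",(313.5,240),.112),("tipL",(297,240),.112),("tipR",(330,240),.112),("s1",(124,145),.0735),("s2",(515,146),.0735)):
    print(n,onz(m,p,z).round(4))
im=cv2.imread("pics/w1.png");cv2.imwrite("pics/w1c.png",cv2.resize(im[180:290,260:380],None,fx=5,fy=5,interpolation=cv2.INTER_CUBIC))
E
```

```text
L [ 0.6173 -0.0254  0.071 ]
Rr [ 0.6184 -0.0656  0.071 ]
btn [ 0.6028 -0.0494  0.074 ]
tip [ 0.602  -0.0452  0.112 ]
tipL [ 0.6017 -0.0346  0.112 ]
tipR [ 0.6023 -0.0557  0.112 ]
s1 [0.6541 0.0907 0.0735]
s2 [ 0.6609 -0.1865  0.0735]
```

View pics/w1c.png

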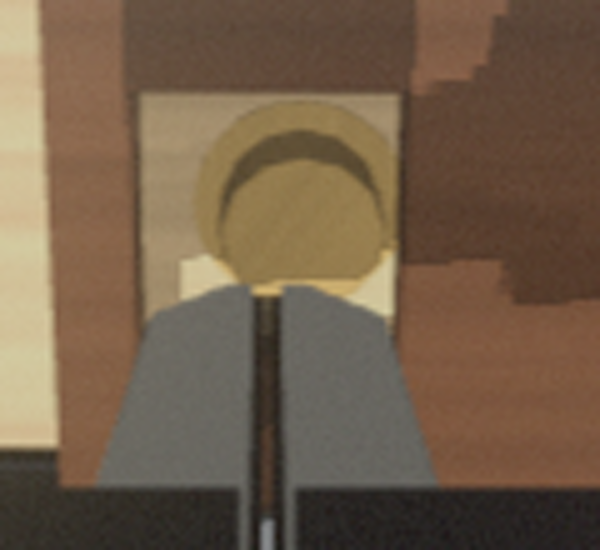

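```bash
python3 - <<'E'
from h import *
yaw=.024; R0=rot(yaw,-1); X,Y=.5955,-.0455
r.line_to([X,Y,.094],R0,v=.1); r.hold(.1); f0=r.current_contact_force(); print(f0,r.current_ee_pos())
z=.094; zt=None
while z>.066:
    z-=.0015; r.line_to([X,Y,z],R0,v=.03); f=r.current_contact_force()-f0; p=r.current_ee_pos()
    print(round(z,4),p.round(4),f.round(2),round(r.current_time(),2))
    if zt is None and f[2]>2.5: zt=p[2]
    if np.hypot(f[0],f[1])>8 or f[2]>14: break
    if zt is not None and p[2]<zt-.0132: break
E
```

```text
[-0.06771764  0.17882389 -0.30748029] [ 0.59591241 -0.04557092  0.09460724]
0.0925 [ 0.5957 -0.0455  0.0929] [-0.63  0.06  0.5 ] 8.35
0.091 [ 0.5954 -0.0455  0.0909] [ 0.49 -0.48  1.22] 8.6
0.0895 [ 0.5955 -0.0455  0.0894] [-0.14 -0.35  0.34] 8.85
0.088 [ 0.5956 -0.0455  0.0883] [-1.82 -0.18  4.95] 9.1
0.0865 [ 0.5956 -0.0455  0.0866] [-1.14  0.25  5.15] 9.35
0.085 [ 0.5957 -0.0455  0.0851] [-0.36  0.62  5.44] 9.6
0.0835 [ 0.5957 -0.0455  0.0837] [-1.11  0.22  5.3 ] 9.85
0.082 [ 0.5957 -0.0455  0.0823] [-1.66 -0.21  5.89] 10.1
0.0805 [ 0.5957 -0.0455  0.0808] [-1.57  0.77  7.25] 10.35
0.079 [ 0.5957 -0.0455  0.0794] [-1.43 -0.26  6.98] 10.6
0.0775 [ 0.5957 -0.0455  0.0779] [-1.17 -0.18  7.63] 10.85
0.076 [ 0.5957 -0.0455  0.0765] [-1.87  0.57  7.76] 11.1
0.0745 [ 0.5957 -0.0455  0.075 ] [-2.58  0.83  8.28] 11.35
```

```bash
python3 - <<'E'
from h import *
yaw=.024; u=np.array([-np.sin(yaw),np.cos(yaw),0]); P=np.array([.5955,-.0455,.0745]); f0=np.array([-.07,.18,-.31])
s=0
while s<.128:
    s+=.004 if s<.012 else (.012 if s<.104 else .003)
    r.line_to(P+u*s,v=.05); f=r.current_contact_force()-f0; p=r.current_ee_pos()
    print(round(s,4),p.round(4),f.round(2),round(r.current_time(),2))
    if f[1]<-10 or abs(f[0])>15 or f[2]>20: break
E
```

```text
0.004 [ 0.596  -0.0422  0.0754] [-1.01 -2.13  8.34] 11.6
0.008 [ 0.5962 -0.0384  0.0755] [-0.39 -4.04  7.53] 11.85
0.012 [ 0.5961 -0.0347  0.0756] [-0.01 -5.29  8.14] 12.1
0.024 [ 0.5952 -0.0219  0.0746] [ 1.7  -4.37  2.02] 12.49
0.036 [ 0.5946 -0.0094  0.0743] [ 1.67 -0.84  1.21] 12.88
0.048 [0.5943 0.0026 0.0743] [ 2.04 -0.75  1.28] 13.28
0.06 [0.5939 0.0146 0.0743] [ 1.49 -1.47  1.12] 13.67
0.072 [0.5936 0.0266 0.0744] [ 1.   -1.    1.81] 14.06
0.084 [0.5933 0.0387 0.0744] [ 0.17 -2.01  0.31] 14.45
0.096 [0.593  0.0506 0.0744] [ 1.46 -2.1  -0.22] 14.84
0.108 [0.5927 0.0627 0.0744] [ 0.84 -1.61  0.5 ] 15.23
0.111 [0.5927 0.0653 0.0743] [ 1.2  -2.56  0.4 ] 15.48
0.114 [0.5926 0.0684 0.0744] [ 0.53 -3.9  -1.1 ] 15.73
0.117 [0.5926 0.072  0.0745] [-1.56 -1.02 -1.11] 15.98
0.12 [0.5926 0.075  0.0746] [ 0.15 -0.34  0.36] 16.23
0.123 [0.5927 0.0754 0.0746] [ -0.3  -11.48   0.66] 16.48
```

```bash
python3 - <<'E'
from h import *
p=r.current_ee_pos()
r.line_to([p[0],p[1]-.005,.0747],v=.05); print(r.current_contact_force())
p=r.current_ee_pos()
r.line_to([p[0],p[1],.11],v=.1); r.line_to([p[0]-.1,p[1]-.08,.28],v=.25); r.hold(.3)
im=r.capture("wrist");m=r.camera_model("wrist");cv2.imwrite("pics/w2.png",im)
print(m["xyz"],r.current_time(),r.current_contact_force())
for n in ["catch_top","finger_hole"]: print(n,[(np.round(d["at"],4).tolist(),round(d["p"],2)) for d in r.find_in(n,"wrist")[:2]])
E
```

```text
[0.49050777 0.26390697 1.42489235]
[ 0.5763703  -0.00776502  0.43026432] 18.625 [0.88405268 0.37836183 0.62016201]
catch_top [([0.5919, -0.0459, 0.0734], 0.96)]
finger_hole [([0.6065, 0.0109, 0.0684], 0.9)]
```

View pics/w2.png

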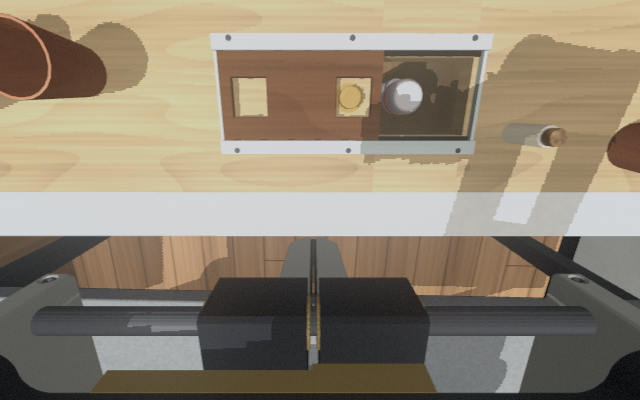

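The hatch is at its open end. The button has sprung up in the rear hole at (350,97), the valve is uncovered at (405,97), and the cups and vial in view are still standing.

```bash
python3 -c "
from station import r
print(r.hand_in())"
```

```text
the job is handed in; nothing more can be done
None
```

The hatch is fully open and locked, with the button sprung up in the rear hole; the hand is clear and the job is handed in at about 19 s (the vial and cups stood in the last picture, which did not show the decanter, though the arm never worked near it).

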